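# Put the foot-care kit away in its organiser tray

## Robot

A 6-joint arm with a two-finger parallel gripper is mounted at the origin on the work surface. World frame = base frame: x ahead of the robot, y to its left, z up, the work surface at z = 0. Lengths are in mm, angles in rad, forces in N, time in s.
With the tool pointing down it reaches from about 350 to 775 mm from the base axis. Payload 7.3 kg.
Tool frame: the origin (TCP) lies midway between the tips of the shut fingers; the grasp point (between the pads) lies 19 mm behind it; z points along the fingers, y is the line along which they close (so a half turn about z gives the same grasp; the last joint's range is limited). The gripper opens to 92 mm and grips with 3 to 60 N. Pads are 19 mm wide; open, the fingers measure 130 mm over their backs; the gripper's body (75 mm by 190 mm) begins 47 mm behind the grasp point.
Start: joints at [-1.418, 0.342, 1.524, -0, 1.275, -0.146], TCP at [154.568, -501.75, 226.741] pointing down, gripper open.
Joint ranges: [-2.53, 2.53], [-0.77, 2.02], [0.04, 2.7], [-1, 4.14], [0.28, 2.66], [-3.11, 3.11]. Speed limits (rad/s): [2.57, 2.57, 3.14, 3.14, 3.14, 3.14].

## Interface

Orientations are given as a unit quaternion [w, x, y, z].
In Python, from rig import bot gives the robot as it stands.
- The arm moves only by the shell command python3 steer.py [FORCE], which reads ROWS from standard input. ROWS is 1 to 5 rows, one to a line, with the numbers parted by commas; each row has 5 numbers: dx, dy, dz in fractions of the full range, 1 being 600 mm, then a turn about the tool's z in a scale on which 1.0 is pi rad, then the finger opening in mm; each row is the pose to reach, as a shift and turn from the pose commanded when the command began, along the tool's axes at that moment; what a row does not reach only later rows make up. A row lasts 1/8 s, in which the tool goes at most 62.5 mm and 0.188 rad, less where a joint would pass 70% of its speed; a pose out of reach is approached as far as the arm can. The fingers move at their own pace and stop on an object; FORCE is the grip in N (left out, the last holds). Time passes only in rows, so rows that do not move let the fingers close. It prints the time, the measured TCP pose, the force, the opening and the grip force at its end. A shift or turn number past 1, either way, is cut back to 1. Input that does not fit is refused with a message, and nothing moves.
- bot.observe(): the state, without advancing time (a new reading comes with each control period).
- bot.camera(name): name is "scene" or "top"; returns a dict with "color" (400x640x3 uint8, red, green, blue), "mtx" (3x3 intrinsics, pixels), "extrinsics" (4x4, takes a point from world to camera coordinates). Camera axes: x right, y down, z forward; pixel columns grow to the right and rows downward; lengths in mm; the calibration is good to about 2 mm. A picture is of the moment at which its call begins. There is no depth.
- bot.sign_off(): hands the job in; it is judged then, once.
The state is a dict: "t": time; "joints": joint angles; "joint_vel": joint speeds; "joint_efforts": joint torques, N m; "tcp_pos": TCP position; "tcp_rot": TCP orientation; "ft_force": force on the tool from outside, world axes, zero at the start; "moment": the same for the moment, N m; "width": finger opening in mm; "grip_force": force on a finger pad.
Only numpy, scipy, OpenCV 4.12 (cv2) and the standard library are available. Lean on these libraries where they do the work, as an engineer would, in place of code of your own. Each camera call takes 0.05 s, during which the arm holds its last target. There are 200 camera calls.

## Task

Put the foot-care kit away: take the foot file, the nail clipper, the pumice stone and the round glass jar from the lazy Susan and lay each one flat (the jar upright, lid up) right down on the floor of the compartment of the organiser tray that is shaped for it. Set each one down without dropping it. The tweezers and the square glass jar do not belong in the kit: leave them where they are on the lazy Susan.

Things in the scene. Friction and masses are not known exactly. Their poses are not given: they have to be found in the camera images.
- foot_file: Foot file lying flat on the lazy Susan, 205 mm long (x), underside flat. Blue plastic grip to -x: x = -102 to -8, 24 wide, 16 tall. Grit paddle to +x: x = 5 to 102, 40 wide, 10 tall. Origin: centre of underside, z up. It balances within 10 mm of the origin; grip it across the blue grip at about x = -18. 55 to 95 g.
- nail_clipper: Chrome lever nail clipper lying flat on the lazy Susan, lever folded on top: 72 mm long (x, jaws at +x), 15 wide (y), 13 thick, 35 g. Origin: centre of underside, where it balances. Told from the tweezers by its broad parallel sides and lever.
- pumice: Grey pumice stone on the lazy Susan, a rounded block 68 mm (x) by 44 (y) by 28 tall with small pits, 35 to 70 g. Origin: centre of underside.
- round_jar: Small closed round glass jar with round white lid, upright on the lazy Susan: glass 44 mm across up to height 27, lid 46 across from 26 to 38. 75 to 155 g. Origin: centre of underside.
- tweezers: Chrome tweezers lying flat on the lazy Susan, 90 mm long (x), 12 wide at the tail (-x), tapering to the tips (+x), 8 tall. Not of the kit. Origin: centre of underside. A mug and a pill organiser stand farther off on the shelf, 60 mm or more clear of tray and lazy Susan.
- square_jar: Small square glass jar, square white lid, 46 by 46 by 38 mm tall, 120 g, not of the kit. Origin: centre of underside. Like the five others it starts on the lazy Susan: a white plate 344 across, its deck 20 above the shelf, rim 10 above the deck, on a stiff bearing (0.25 N m). Neighbours there have down to 5 mm end to end and 25 mm beside their long sides: use part-open fingers.
- file_trough: Foot file's long compartment: 240 mm (x) by 72 (y), inside 234 by 66, floor 6 and rim 12 above its underside. File lies along x, either way round. Origin: centre of underside, 3.5 over the shelf; fixed. It fills one long side of the organiser tray (low, white, 250 by 186, 14 tall); the row of three inserts, 91 from its centre line to +y, the other.
- clipper_cup: Nail clipper's compartment: pocket 36 mm wide (x), 94 long (y), floor 6 above the underside, with a finger scoop 44 wide across its middle (to x = -36 and 36), like a cross. Clipper lies along y, either way. Insert 79 (x) by 104 (y), rim 12 above its underside; the three such inserts stand in one row of the tray, 80 apart, in any order. Fixed. Origin: centre of underside, 3.5 over the shelf.
- pumice_cup: Pumice stone's compartment: wide oblong dish with dark drain lines, inside 66 mm (x) by 91 (y), floor 4 above the underside. The stone lies flat along y, either way. Insert 79 (x) by 104 (y), rim 12 above its underside; the three such inserts stand in one row of the tray, 80 apart, in any order. Fixed. Origin: centre of underside, 3.5 over the shelf.
- jar_cup: Round jar's compartment: a centred round well 66 mm across, floor 4 above the underside. The jar stands in it upright, lid up. Insert 79 (x) by 104 (y), rim 12 above its underside; the three such inserts stand in one row of the tray, 80 apart, in any order. Fixed. Origin: centre of underside, 3.5 over the shelf.

How it is judged:
By the outcome, as a careful person would: the job done as asked, in the order asked, and still so for the second after the job is handed in, with the robot touching nothing.
It also fails if it takes over 99 s, if anything falls off the work surface, if the arm or the gripper's body presses on something with over 40 N, if the wrist force passes 120 N, or if a joint passes its speed limit or range.

## Working session

There is one attempt and no reset: what is moved stays moved. The work goes in short steps, Python scripts to look and compute and a shell command to move; the robot and the scene stay as the last step left them, time stands still between calls to the robot, and variables do not carry over. Pictures are saved under pics/ and viewed, at most 14 in all, crops included, and the job is handed in when it is done.

```bash
ls; mkdir -p pics
python3 - <<'E'
from rig import bot
import cv2,numpy as np
s=bot.observe();print(s['t'],s['tcp_pos'],s['tcp_rot'],s['width'])
for n in('scene','top'):
    c=bot.camera(n);cv2.imwrite(f'pics/{n}0.png',c['color'][:,:,::-1]);print(c['mtx'].tolist(),np.round(c['extrinsics'],4).tolist())
    np.savez(f'cam_{n}.npz',**c)
E
```

```text
pics
rig.py
steer.py
0.0 [ 154.52856455 -501.31541301  226.04220509] [-7.75259632e-04  9.88855214e-01  1.48878354e-01 -8.20958301e-06] 92.03834053299127
[[429.766271000361, 0.0, 321.5083798479145], [0.0, 429.766271000361, 201.54658347609333], [0.0, 0.0, 1.0]] [[-0.8373, 0.5467, -0.0009, 460.5348], [0.3402, 0.5196, -0.7838, -130.5696], [-0.428, -0.6565, -0.6211, 1180.6432], [0.0, 0.0, 0.0, 1.0]]
[[425.46385679773374, 0.0, 323.5444333593046], [0.0, 425.46385679773374, 199.4319949202348], [0.0, 0.0, 1.0]] [[-0.0849, -0.9964, -0.0057, 32.4601], [-0.9735, 0.0842, -0.2124, 546.3477], [0.2122, -0.0125, -0.9772, 804.2066], [0.0, 0.0, 0.0, 1.0]]
```

View pics/scene0.png

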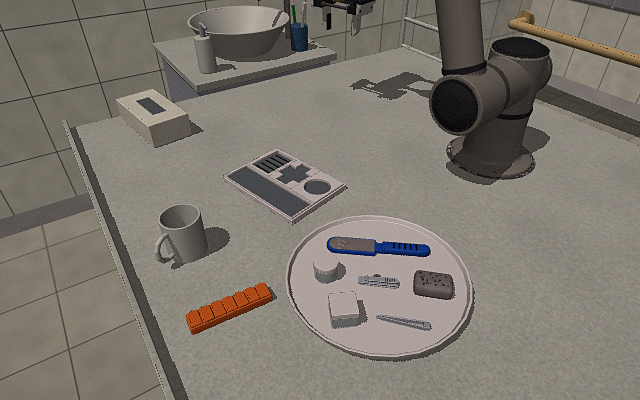

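View pics/top0.png

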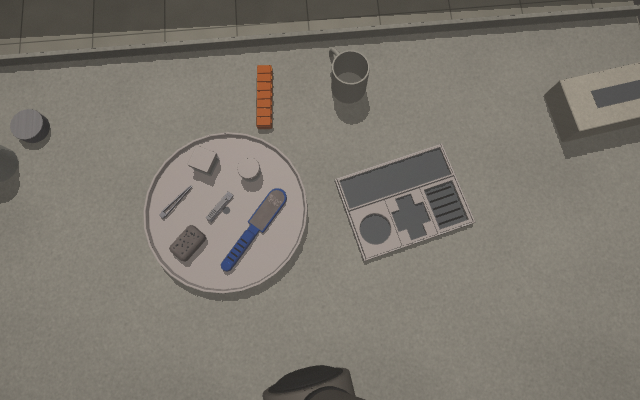

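The first view shows the plate at (378,285) with all six objects, and the tray at (285,185). In the top view the plate is at (226,213) and the tray at (404,203). Next I'll enlarge both.

```bash
cat > h.py <<'E'
import cv2,numpy as np
from rig import bot
from scipy.optimize import least_squares
def load(n):
    c=np.load(f'cam_{n}.npz');return c['mtx'],c['extrinsics']
def proj(n,p):
    K,E=load(n);q=(E[:3,:3]@np.atleast_2d(p).T).T+E[:3,3];q=q@K.T;return q[:,:2]/q[:,2:]
def ray(n,uv):
    K,E=load(n);R=E[:3,:3];d=R.T@np.linalg.solve(K,[uv[0],uv[1],1.]);return -R.T@E[:3,3],d
def atz(n,uv,z):
    o,d=ray(n,uv);return o+d*(z-o[2])/d[2]
def tri(a,b):
    "scene px a, top px b -> point, residual gap mm"
    o1,d1=ray('scene',a);o2,d2=ray('top',b)
    A=np.c_[d1,-d2];s=np.linalg.lstsq(A,o2-o1,rcond=None)[0];p,q=o1+d1*s[0],o2+d2*s[1]
    return (p+q)/2,np.linalg.norm(p-q)
def crop(img,x0,y0,x1,y1,k,f):
    c=cv2.resize(img[y0:y1,x0:x1,::-1],None,fx=k,fy=k,interpolation=cv2.INTER_CUBIC)
    for x in range((x0+9)//10*10,x1,10):
        cv2.line(c,(int((x-x0+.5)*k),0),(int((x-x0+.5)*k),5),(0,0,255),1)
        if x%20==0: cv2.putText(c,str(x),(int((x-x0+.5)*k)-9,16),0,.35,(0,0,255),1)
    for y in range((y0+9)//10*10,y1,10):
        cv2.line(c,(0,int((y-y0+.5)*k)),(5,int((y-y0+.5)*k)),(0,0,255),1)
        if y%20==0: cv2.putText(c,str(y),(7,int((y-y0+.5)*k)+4),0,.35,(0,0,255),1)
    cv2.imwrite(f,c)
E
python3 - <<'E'
from h import *
t=np.load('cam_top.npz')['color'];s=np.load('cam_scene.npz')['color']
crop(t,150,140,310,290,4,'pics/tp.png');crop(t,330,140,480,265,4.7,'pics/tt.png')
crop(s,285,220,475,340,4.2,'pics/sp.png');crop(s,218,145,350,225,6,'pics/st.png')
E
```

```text
(no output)
```

View pics/tp.png

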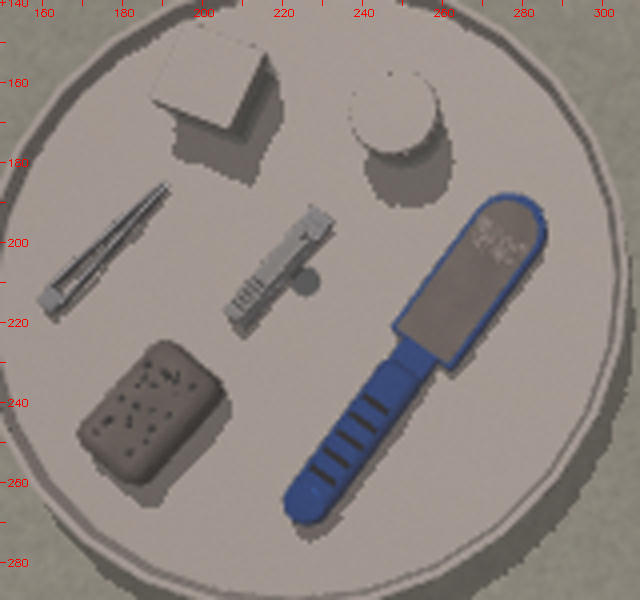

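View pics/tt.png

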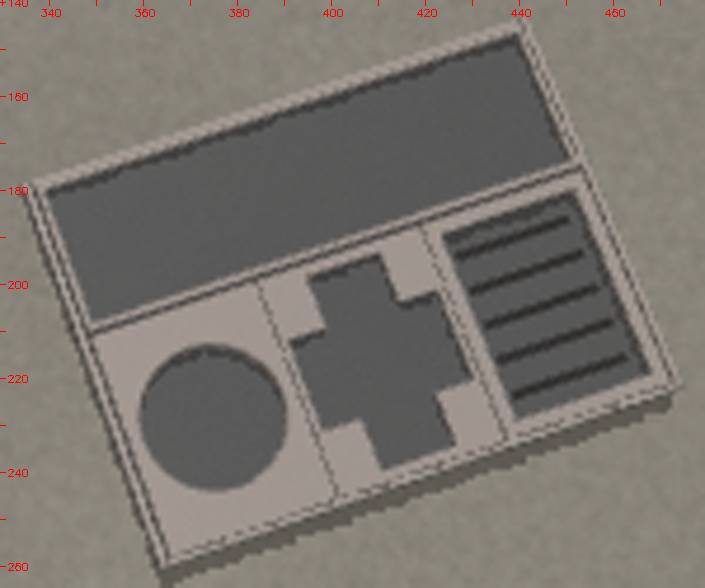

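View pics/sp.png

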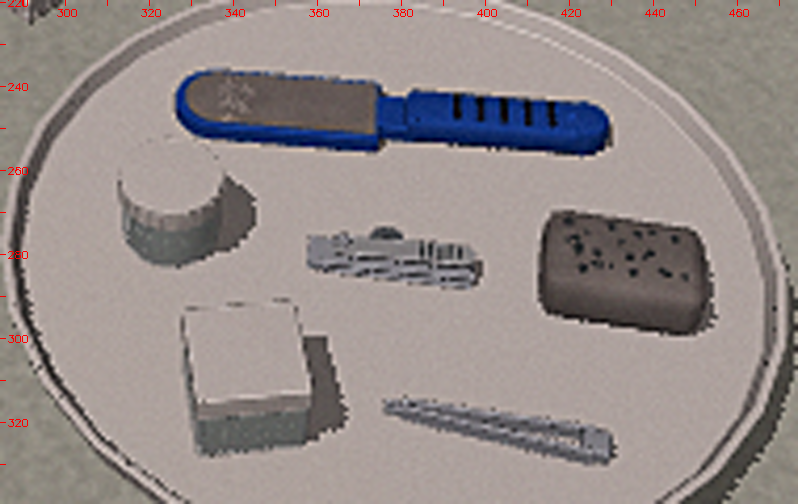

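View pics/st.png

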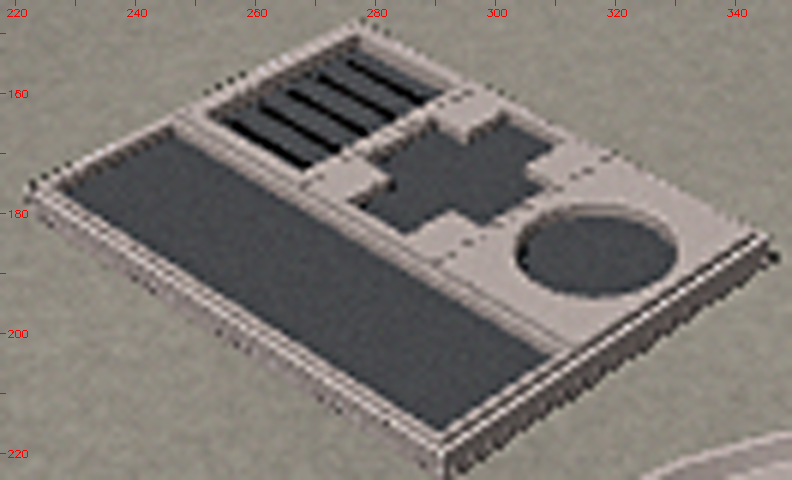

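```bash
cat > m.py <<'E'
from h import *
tp=lambda x,y:(150+x/4-.5,140+y/4-.5)
tt=lambda x,y:(330+x/4.7-.5,140+y/4.7-.5)
sp=lambda x,y:(285+x/4.2-.5,220+y/4.2-.5)
st=lambda x,y:(218+x/6-.5,145+y/6-.5)
np.set_printoptions(precision=1,suppress=True)
if __name__=='__main__':
    P={'file_back':((380,82),(450,366)),'file_front':((381,138),(393,326)),'file_gripend':((609,122),(297,517)),'file_tip':((180,103),(533,200)),
     'jar':((172,175),(393,112)),'clipA':((308,248),(322,222)),'clipB':((478,262),(240,318)),'pum':((625,252),(151,408)),
     'sq1':((182,313),(266,52)),'sq2':((292,300),(232,128)),'sq3':((310,396),(152,98)),'twtail':((598,440),(50,302)),'twtip':((388,405),(168,185)),
     'rimL':((10,270),(622,270))}
    for k,(a,b) in P.items():
        p,g=tri(sp(*a),tp(*b));print(k,p,round(g,1),np.hypot(*p[:2]).round())
    T={'A':((440,435),(35,183)),'B':((28,188),(520,25)),'C':((362,22),(678,385)),'D':((772,240),(163,565)),'circ':((597,250),(213,418)),'cross':((450,173),(382,362)),'dish':((326,107),(547,305))}
    for k,(a,b) in T.items():
        p,g=tri(st(*a),tt(*b));print(k,p,round(g,1),np.hypot(*p[:2]).round())
    # tray fit at z=15.5
    loc=np.array([[-125,93],[125,93],[125,-93],[-125,-93]])
    obs=[T[k] for k in 'ABCD']
    def W(q):
        c,s=np.cos(q[2]),np.sin(q[2]);return np.c_[loc@np.array([[c,s],[-s,c]])+q[:2],np.full(4,q[3])]
    best=None
    for th in np.arange(0,6.3,.5):
      for fl in (1,-1):
        loc=np.array([[-125,93],[125,93],[125,-93],[-125,-93]])*[1,fl]
        for cams in (('scene','top'),):
          f=lambda q:np.r_[(proj('scene',W(q))-[st(*o[0]) for o in obs]).ravel(),(proj('top',W(q))-[tt(*o[1]) for o in obs]).ravel()]
          r=least_squares(f,[480,-150,th,15])
          if best is None or r.cost<best[0]: best=(r.cost,r.x,fl,r.fun)
    print('tray cost',best[0],np.round(best[1],3),best[2]);print(best[3].reshape(-1,2))
E
python3 m.py
```

```text
file_back [497.6 117.7  30.5] 0.4 511.0
file_front [520.8 146.6  29.6] 1.5 541.0
file_gripend [426.7 199.1  32.5] 1.5 471.0
file_tip [583.   70.4  23.6] 2.0 587.0
jar [629.  135.6  56.8] 1.5 643.0
clipA [583.7 180.2  23.2] 5.7 611.0
clipB [531.9 226.9  27.2] 2.8 578.0
pum [486.8 268.   44.5] 1.1 556.0
sq1 [667.5 200.5  55.9] 1.0 697.0
sq2 [627.1 219.5  56.6] 0.1 664.0
sq3 [648.  260.6  54.7] 1.2 698.0
twtail [550.8 324.2  26.5] 2.2 639.0
twtip [608.9 263.1  23.3] 0.2 663.0
rimL [ 608.2    9.4 -148.4] 75.8 608.0
A [599.4 -47.5  18.7] 0.1 601.0
B [ 659.5 -282.1   13.5] 5.4 717.0
C [ 481.6 -325.8   13.7] 2.0 581.0
D [421.8 -87.6  11.7] 1.7 431.0
circ [ 485.8 -117.5   13.7] 1.0 500.0
cross [ 506.1 -197.4   12.4] 4.4 543.0
dish [ 525.2 -275.2   10.1] 2.0 593.0
tray cost 15.104252216441267 [ 540.6 -186.5    5.    13.2] 1
[[ 0.4  3.4]
 [ 0.  -0.1]
 [-0.5 -0.8]
 [ 0.2 -0.6]
 [-2.2 -0. ]
 [ 2.2 -1.7]
 [ 1.7  1. ]
 [-0.3  0.9]]
```

Heights agree with the text: jar lid at 57 (58 expected), paddle top at 30, tray rim at 13–15, pumice top at 45. Next I'll refine the poses and check them with an overlay.

```bash
cat > fit.py <<'E'
from m import *
np.set_printoptions(precision=3,suppress=True)
T={'A':((440,435),(35,183)),'B':((28,188),(520,25)),'C':((362,22),(678,385)),'D':((772,240),(163,565)),'circ':((597,250),(213,418)),'cross':((450,173),(382,362)),'dish':((326,107),(547,305))}
L={'A':(-122,90),'B':(122,90),'C':(122,-90),'D':(-122,-90),'circ':(-80,-37.5),'cross':(0,-37.5),'dish':(80,-37.5)}
def rot(q,l,z):
    c,s=np.cos(q[2]),np.sin(q[2]);l=np.atleast_2d(l);return np.c_[l@np.array([[c,s],[-s,c]])+q[:2],np.broadcast_to(z,len(l))]
def f(q):
    r=[]
    for k in T:
        z=14.5 if k in 'ABCD' else 9
        p=rot(q,np.array(L[k]),z);r+=[proj('scene',p)-st(*T[k][0]),proj('top',p)-tt(*T[k][1])]
    return np.array(r).ravel()
r=least_squares(f,[540,-186,-1.3],loss='soft_l1');Q=r.x
if __name__=='__main__':
    print('tray',Q,r.cost)
    for n,l in (('trough',(0,53.5)),('jarcup',L['circ']),('clipcup',L['cross']),('pumcup',L['dish'])):print(n,rot(Q,np.array(l),0)[0])
    for n,a,b,z in (('clip',(322,222),(240,318),30),('pumL',(165,342),(80,435),42),('pumR',(222,385),(135,482),36)):
        A,B=atz('top',tp(*a),z),atz('top',tp(*b),z);print(n,(A+B)/2,np.linalg.norm(A-B),np.arctan2(*(A-B)[1::-1]))
    for n,a,b,z in (('clipS',(308,248),(480,266),30),('pumS',(568,212),(700,230),45)):
        A,B=atz('scene',sp(*a),z),atz('scene',sp(*b),z);print(n,(A+B)/2,np.linalg.norm(A-B),np.arctan2(*(A-B)[1::-1]))
    O={'file':([505,135,-.688],[[-102,-12],[-8,-12],[-8,12],[-102,12]],[[5,-20],[102,-20],[102,20],[5,20]],20,36,30),
       'clip':([558,203,-.73],[[-36,-7.5],[36,-7.5],[36,7.5],[-36,7.5]],None,20,33,0),
       'pum':([487,268,-.74],[[-34,-22],[34,-22],[34,22],[-34,22]],None,20,48,0)}
    im={n:np.load(f'cam_{n}.npz')['color'].copy() for n in('top','scene')}
    big={'top':cv2.resize(im['top'][140:300,150:310],None,fx=3.7,fy=3.7),'scene':cv2.resize(im['scene'][220:340,285:475],None,fx=4.2,fy=4.2)}
    off={'top':(150,140,3.7),'scene':(285,220,4.2)}
    for n in big:
        def dr(p):
            x,y,k=off[n];cv2.polylines(big[n],[np.int32((proj(n,p)-[x,y]+.5)*k)],True,(0,255,0),1)
        for k,(q,b,b2,z0,z1,z2) in O.items():
            dr(rot(q,b,z0));dr(rot(q,b,z1))
            if b2: dr(rot(q,b2,z2))
        a=np.linspace(0,6.28,30);dr(rot([629,135.5,0],23*np.c_[np.cos(a),np.sin(a)],58));dr(rot([629,135.5,0],22*np.c_[np.cos(a),np.sin(a)],20))
        cv2.imwrite(f'pics/ov_{n}.png',big[n][:,:,::-1])
E
python3 fit.py
```

```text
tray [ 541.176 -186.995   -1.33 ] 9.442554352942004
trough [ 593.133 -174.24     0.   ]
jarcup [ 485.685 -118.242    0.   ]
clipcup [ 504.757 -195.935    0.   ]
pumcup [ 523.83  -273.628    0.   ]
clip [556.083 202.873  30.   ] 65.12223085210549 -0.7523494538859142
pumL [498.888 282.498  42.   ] 62.01202214293317 -0.7840554361897706
pumR [474.325 256.334  36.   ] 64.23101549262269 -0.7809671863786103
clipS [561.564 207.275  30.   ] 74.4982732649964 -0.7170657743700896
pumS [470.972 257.863  45.   ] 55.97734257942902 -0.7661215122604197
```

View pics/ov_top.png

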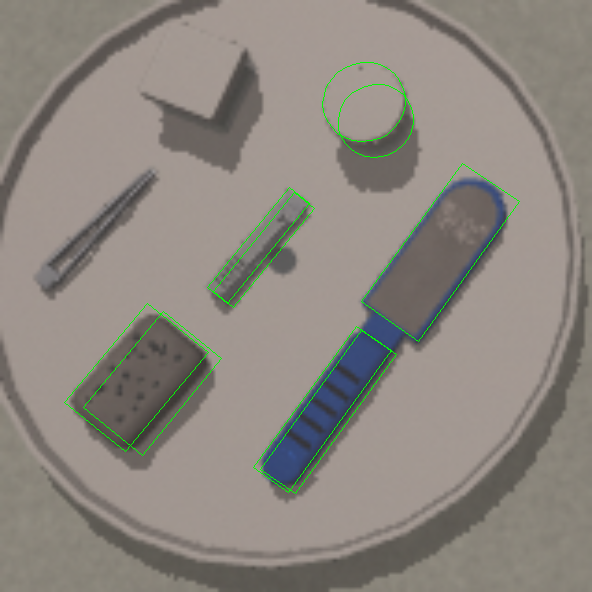

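View pics/ov_scene.png

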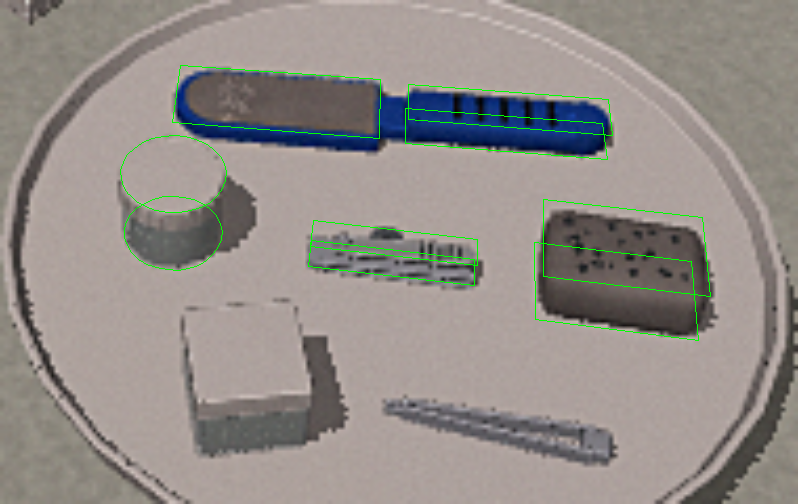

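The overlay fits all the objects in both views, within about 2 mm. First the foot file: I'll write a helper that gives the shift in tool axes.

```bash
cat > go.py <<'E'
import sys,numpy as np
from rig import bot
from scipy.spatial.transform import Rotation as R
s=bot.observe();w,x,y,z=s['tcp_rot'];r=R.from_quat([x,y,z,w]);M=r.as_matrix()
phi=np.arctan2(M[1,0],M[0,0]);t=np.array([float(v) for v in sys.argv[1:5]])
d=M.T@(t[:3]-s['tcp_pos']);turn=(phi-t[3]+np.pi)%(2*np.pi)-np.pi
print('t',round(s['t'],2),'pos',np.round(s['tcp_pos'],1),'phi',round(phi,3),'tilt',np.round(M[:2,2],3),'shift',np.round(d,1),'turn',round(turn,3),'q6',round(s['joints'][5],2),'F',np.round(s['ft_force'],1),'w',round(s['width'],1),'grip',round(s['grip_force'],1))
E
python3 go.py 491.1 146.4 130 2.453
```

```text
t 0.1 pos [ 154.5 -501.4  226.1] phi 0.299 tilt [-0.     0.001] shift [ 512.4 -519.9   96.9] turn -2.154 q6 -0.15 F [ 0.8  0.4 -0.1] w 91.5 grip 0.0
```

The rows are not in the units I measure in: shifts go in shares of 600 mm and turns go in shares of pi rad. I convert before sending: -520 mm / 600 = -0.8667, 512 mm / 600 = 0.8533, -2.154 rad / 3.1416 = -0.6856.

```bash
echo '0.8533,-0.8667,0.0667,-0.6856,50
0.8533,-0.8667,0.0667,-0.6856,50
0.8533,-0.8667,0.0667,-0.6856,50
0.8533,-0.8667,0.0667,-0.6856,50
0.8533,-0.8667,0.0667,-0.6856,50' | python3 steer.py 12; python3 go.py 491.1 146.4 130 2.453
```

```text
t: 0.72
tcp_pos: [298.8, -222.9, 209.5]
tcp_rot: [0.0, 0.813, 0.582, 0.0]
ft_force: [2.1, -0.7, -0.2]
width: 50.7
grip_force: 0.0
t 0.72 pos [ 298.8 -222.9  209.5] phi 1.242 tilt [ 0. -0.] shift [411.7  62.6  79.5] turn -1.211 q6 -0.52 F [ 2.1 -0.7 -0.2] w 50.7 grip 0.0
```

Scaled: 412 mm / 600 = 0.6867, 80 mm / 600 = 0.1333, -1.21 rad / 3.1416 = -0.3852.

```bash
echo '0.6867,0.105,0.1333,-0.3852,50
0.6867,0.105,0.1333,-0.3852,50
0.6867,0.105,0.1333,-0.3852,50
0.6867,0.105,0.1333,-0.3852,50
0.6867,0.105,0.1333,-0.3852,50' | python3 steer.py ; python3 go.py 491.1 146.4 80 2.453
```

```text
t: 1.35
tcp_pos: [442.4, 48.5, 150.2]
tcp_rot: [0.0, 0.462, 0.887, -0.0]
ft_force: [0.6, -1.5, 0.4]
width: 50.0
grip_force: 0.0
t 1.35 pos [442.4  48.5 150.2] phi 2.18 tilt [ 0. -0.] shift [52.4 96.  70.2] turn -0.273 q6 -0.67 F [ 0.6 -1.5  0.4] w 50.0 grip 0.0
```

Scaled: 96 mm / 600 = 0.16, 70 mm / 600 = 0.1167, -0.273 rad / 3.1416 = -0.0869.

```bash
echo '0.0867,0.16,0.1167,-0.0869,50
0.0867,0.16,0.1167,-0.0869,50
0.0867,0.16,0.1167,-0.0869,50
0.0867,0.16,0.1167,-0.0869,50' | python3 steer.py ; python3 go.py 491.1 146.4 28 2.453
```

```text
t: 1.85
tcp_pos: [490.9, 143.7, 80.3]
tcp_rot: [-0.001, 0.34, 0.94, -0.0]
ft_force: [0.1, -0.5, -0.7]
width: 50.3
grip_force: 0.0
t 1.85 pos [490.9 143.7  80.3] phi 2.447 tilt [-0.001 -0.001] shift [ 1.5  2.3 52.3] turn -0.006 q6 -0.74 F [ 0.1 -0.5 -0.7] w 50.3 grip 0.0
```

Scaled: 52.5 mm / 600 = 0.0875, 45 mm / 600 = 0.075.

```bash
echo '0.0025,0.0038,0.05,0,50
0.0025,0.0038,0.075,0,50
0.0025,0.0038,0.0875,0,50
0.0025,0.0038,0.0875,0,50' | python3 steer.py; echo '0,0,0,0,40
0,0,0,0,30
0,0,0,0,15
0,0,0,0,15
0,0,0,0,15' | python3 steer.py 15; python3 go.py 491.1 146.4 28 2.453
```

```text
t: 2.35
tcp_pos: [491.7, 146.0, 28.4]
tcp_rot: [0.0, 0.341, 0.94, -0.0]
ft_force: [0.0, 0.5, 0.5]
width: 50.2
grip_force: 0.0
t: 2.98
tcp_pos: [491.8, 146.5, 28.5]
tcp_rot: [0.0, 0.34, 0.94, 0.0]
ft_force: [-1.8, -0.1, 4.3]
width: 23.3
grip_force: 15.0
t 2.98 pos [491.8 146.5  28.5] phi 2.447 tilt [ 0. -0.] shift [ 0.5 -0.5  0.5] turn -0.006 q6 -0.74 F [-1.8 -0.1  4.3] w 23.3 grip 15.0
```

Grasped at a width of 23.3 (24 expected). I'll lift it and carry it over.

Scaled: -70 mm / 600 = -0.1167, -40 mm / 600 = -0.0667.

```bash
echo '0,0,-0.025,0,15
0,0,-0.0667,0,15
0,0,-0.1167,0,15
0,0,-0.1167,0,15' | python3 steer.py 20; python3 go.py 588.8 -156.7 90 1.812
```

```text
t: 3.48
tcp_pos: [493.2, 146.8, 100.8]
tcp_rot: [0.002, 0.34, 0.94, 0.001]
ft_force: [0.4, -0.4, -0.4]
width: 23.8
grip_force: 20.0
t 3.48 pos [493.2 146.8 100.8] phi 2.447 tilt [0.005 0.001] shift [-267.6 -172.    11.1] turn 0.635 q6 -0.74 F [ 0.4 -0.4 -0.4] w 23.8 grip 20.0
```

Scaled: -167 mm / 600 = -0.2783, -134 mm / 600 = -0.2233, 0.4 rad / 3.1416 = 0.1273.

```bash
echo '-0.055,-0.035,0,0.0255,15
-0.1117,-0.0717,0,0.0509,15
-0.1667,-0.1067,0,0.0764,15
-0.2233,-0.1433,0,0.1019,15
-0.2783,-0.1783,0,0.1273,15' | python3 steer.py; python3 go.py 588.8 -156.7 90 1.812
```

```text
t: 4.1
tcp_pos: [551.2, -43.8, 97.4]
tcp_rot: [-0.001, 0.522, 0.853, -0.0]
ft_force: [-0.1, 0.3, 0.9]
width: 23.4
grip_force: 20.0
t 4.1 pos [551.2 -43.8  97.4] phi 2.044 tilt [-0.001  0.   ] shift [-117.7  -18.     7.3] turn 0.232 q6 -0.69 F [-0.1  0.3  0.9] w 23.4 grip 20.0
```

Scaled: -117.7 mm / 600 = -0.1962, -105 mm / 600 = -0.175, 0.232 rad / 3.1416 = 0.0738.

```bash
echo '-0.0667,-0.01,0,0.0318,15
-0.1333,-0.02,0,0.0573,15
-0.175,-0.0267,0.0067,0.0732,15
-0.1962,-0.03,0.0117,0.0738,15
-0.1962,-0.03,0.0117,0.0738,15' | python3 steer.py; echo '0,0,0,0,15' | python3 steer.py;python3 go.py 588.8 -156.7 30 1.812
python3 - <<'E'
from h import *
for n in('scene','top'):
    c=bot.camera(n)['color']
    crop(c,*( (215,120,355,240,5) if n=='scene' else (330,140,480,265,4.7)),f'pics/f1_{n}.png')
a=cv2.imread('pics/f1_scene.png');b=cv2.imread('pics/f1_top.png')
h=400;i=np.hstack([cv2.resize(a,(390,h)),cv2.resize(b,(405,h))]);cv2.imwrite('pics/f1.png',i)
E
```

```text
t: 4.72
tcp_pos: [588.9, -155.3, 90.3]
tcp_rot: [-0.001, 0.616, 0.788, -0.0]
ft_force: [0.3, 0.0, -0.8]
width: 23.7
grip_force: 20.0
t: 4.85
tcp_pos: [589.0, -154.2, 91.1]
tcp_rot: [-0.0, 0.615, 0.788, -0.0]
ft_force: [-0.2, -0.0, -1.0]
width: 23.6
grip_force: 20.0
t 4.85 pos [ 589.  -154.2   91.1] phi 1.816 tilt [-0.001  0.001] shift [-2.4 -0.8 61.1] turn 0.004 q6 -0.63 F [-0.2 -0.  -1. ] w 23.6 grip 20.0
```

View pics/f1.png

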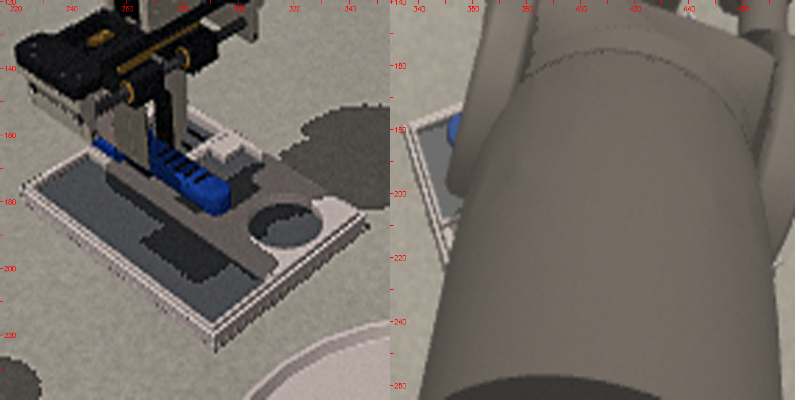

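The file hangs level above the trough and parallel to it. I'll lower it.

Scaled: 70 mm / 600 = 0.1167, 68 mm / 600 = 0.1133.

```bash
echo '-0.0017,-0.0013,0.05,0,15
-0.0017,-0.0013,0.0917,0,15
-0.0017,-0.0013,0.1067,0,15
-0.0017,-0.0013,0.1133,0,15
-0.0017,-0.0013,0.1167,0,15' | python3 steer.py; echo '0,0,0.0017,0,15
0,0,0.0033,0,15
0,0,0.0033,0,15' | python3 steer.py;python3 go.py 588.8 -156.7 18 1.812
```

```text
t: 5.58
tcp_pos: [589.4, -156.7, 21.9]
tcp_rot: [0.001, 0.616, 0.788, 0.0]
ft_force: [0.3, -0.3, -0.3]
width: 23.9
grip_force: 20.0
t: 5.95
tcp_pos: [588.9, -156.7, 19.4]
tcp_rot: [0.0, 0.616, 0.788, -0.0]
ft_force: [-0.1, 0.3, -0.9]
width: 23.5
grip_force: 20.0
t 5.95 pos [ 588.9 -156.7   19.4] phi 1.815 tilt [ 0. -0.] shift [ 0.  -0.1  1.4] turn 0.003 q6 -0.63 F [-0.1  0.3 -0.9] w 23.5 grip 20.0
```

Scaled: 0.7 mm / 600 = 0.0012.

```bash
echo '0,0,0.0012,0,15
0,0,0.0012,0,15' | python3 steer.py;echo '0,0,0.0012,0,15
0,0,0.0012,0,15' | python3 steer.py;echo '0,0,0.0008,0,15
0,0,0.0008,0,15' | python3 steer.py
```

```text
t: 6.2
tcp_pos: [588.8, -156.7, 18.5]
tcp_rot: [0.0, 0.616, 0.788, -0.0]
ft_force: [0.7, 0.3, -0.9]
width: 23.5
grip_force: 20.0
t: 6.45
tcp_pos: [588.9, -156.7, 18.0]
tcp_rot: [0.0, 0.616, 0.788, -0.0]
ft_force: [-1.4, -0.1, 1.6]
width: 23.2
grip_force: 20.0
t: 6.7
tcp_pos: [588.9, -156.7, 18.0]
tcp_rot: [0.0, 0.616, 0.788, -0.0]
ft_force: [-2.4, 0.7, 6.2]
width: 23.9
grip_force: 20.0
```

Contact at the predicted height, 18.0. I'll release and rise.

Scaled: -0.5 mm / 600 = -0.0008.

```bash
echo '0,0,-0.0008,0,26
0,0,-0.0008,0,30
0,0,-0.0008,0,36
0,0,-0.0008,0,36' | python3 steer.py; echo '0,0,-0.0333,0,36
0,0,-0.1,0,36
0,0,-0.1417,0,36' | python3 steer.py; python3 go.py 557 203 100 2.41
```

```text
t: 7.2
tcp_pos: [588.8, -156.6, 17.6]
tcp_rot: [-0.0, 0.616, 0.788, -0.0]
ft_force: [1.2, 0.2, 0.9]
width: 35.8
grip_force: 0.0
t: 7.58
tcp_pos: [589.4, -156.8, 104.5]
tcp_rot: [0.001, 0.616, 0.788, 0.0]
ft_force: [0.3, 0.2, 0.1]
width: 35.9
grip_force: 0.0
t 7.58 pos [ 589.4 -156.8  104.5] phi 1.815 tilt [ 0.002 -0.001] shift [357.   55.5   4.2] turn -0.595 q6 -0.63 F [0.3 0.2 0.1] w 35.9 grip 0.0
```

Scaled: 357 mm / 600 = 0.595, 55.5 mm / 600 = 0.0925, -0.595 rad / 3.1416 = -0.1894.

```bash
echo '0.595,0.0925,0,-0.1894,36
0.595,0.0925,0,-0.1894,36
0.595,0.0925,0,-0.1894,36
0.595,0.0925,0,-0.1894,36
0.595,0.0925,0,-0.1894,36' | python3 steer.py; python3 go.py 557 203 100 2.41;  python3 - <<'E'
from h import *
a=bot.camera('scene')['color'];b=bot.camera('top')['color']
np.savez('t1.npz',a=a,b=b)
crop(a,215,120,475,340,2.9,'pics/f2.png')
E
```

```text
t: 8.2
tcp_pos: [560.5, 156.5, 102.9]
tcp_rot: [0.0, 0.358, 0.934, 0.0]
ft_force: [0.8, -0.8, 0.1]
width: 35.8
grip_force: 0.0
t 8.2 pos [560.5 156.5 102.9] phi 2.41 tilt [ 0.001 -0.   ] shift [33.7 32.2  2.9] turn 0.0 q6 -0.7 F [ 0.8 -0.8  0.1] w 35.8 grip 0.0
```

View pics/f2.png

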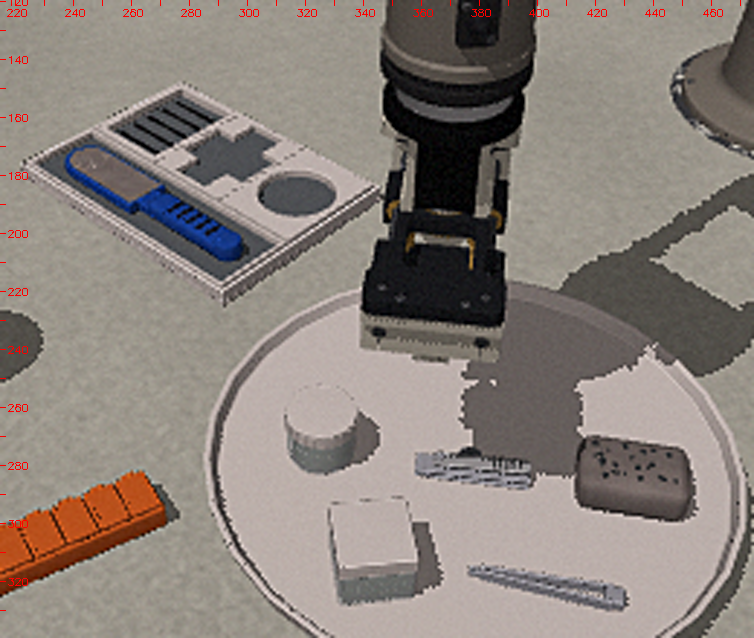

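The file lies flat in its trough (scene, around 270,180) and the other objects haven't moved. Next the clipper, which is still at (376,281).

Scaled: 40 mm / 600 = 0.0667, 33.7 mm / 600 = 0.0562.

```bash
echo '0.0562,0.0537,0,0,36
0.0562,0.0537,0,0,36
0.0562,0.0537,0.0417,0,36
0.0562,0.0537,0.0667,0,36' | python3 steer.py; python3 go.py 557 203 23 2.41
```

```text
t: 8.8
tcp_pos: [557.0, 199.8, 61.7]
tcp_rot: [-0.0, 0.358, 0.934, -0.001]
ft_force: [-0.7, -0.2, -0.6]
width: 35.9
grip_force: 0.0
t 8.8 pos [557.  199.8  61.7] phi 2.409 tilt [-0.001 -0.001] shift [ 2.1  2.4 38.7] turn -0.001 q6 -0.62 F [-0.7 -0.2 -0.6] w 35.9 grip 0.0
```

Scaled: 38.5 mm / 600 = 0.0642, 33 mm / 600 = 0.055.

```bash
echo '0.0033,0.004,0.0333,0,36
0.0033,0.004,0.055,0,36
0.0033,0.004,0.0642,0,36
0.0033,0.004,0.0642,0,36' | python3 steer.py; python3 go.py 557 203 23 2.41; echo '0,0,0,0,24
0,0,0,0,14
0,0,0,0,6
0,0,0,0,6
0,0,0,0,6' | python3 steer.py 15;  python3 go.py 557 203 23 2.41
```

```text
t: 9.3
tcp_pos: [557.4, 203.9, 24.2]
tcp_rot: [-0.0, 0.358, 0.934, -0.0]
ft_force: [-0.4, -0.0, 1.1]
width: 36.2
grip_force: 0.0
t 9.3 pos [557.4 203.9  24.2] phi 2.41 tilt [-0. -0.] shift [-0.3 -1.   1.2] turn -0.0 q6 -0.62 F [-0.4 -0.   1.1] w 36.2 grip 0.0
t: 9.93
tcp_pos: [557.6, 204.3, 24.7]
tcp_rot: [0.0, 0.358, 0.934, 0.0]
ft_force: [-0.9, 0.3, 5.4]
width: 14.5
grip_force: 15.0
t 9.93 pos [557.6 204.3  24.7] phi 2.41 tilt [0.001 0.   ] shift [-0.4 -1.4  1.7] turn -0.0 q6 -0.62 F [-0.9  0.3  5.4] w 14.5 grip 15.0
```

Scaled: -75 mm / 600 = -0.125, -40 mm / 600 = -0.0667.

```bash
echo '0,0,-0.025,0,6
0,0,-0.0667,0,6
0,0,-0.125,0,6
0,0,-0.125,0,6' | python3 steer.py 20; python3 go.py 504.8 -195.9 90 -2.9
```

```text
t: 10.42
tcp_pos: [559.2, 204.6, 102.8]
tcp_rot: [0.003, 0.358, 0.934, 0.002]
ft_force: [-0.1, 0.5, -0.9]
width: 14.2
grip_force: 20.0
t 10.43 pos [559.2 204.6 102.8] phi 2.41 tilt [0.006 0.001] shift [-227.1 -334.4   11.9] turn -0.973 q6 -0.62 F [-0.1  0.5 -0.9] w 14.2 grip 20.0
```

Scaled: -185 mm / 600 = -0.3083, -148 mm / 600 = -0.2467, -0.55 rad / 3.1416 = -0.1751.

```bash
echo '-0.0417,-0.0617,0,-0.035,6
-0.0833,-0.1233,0,-0.07,6
-0.125,-0.185,0,-0.105,6
-0.1667,-0.2467,0,-0.1401,6
-0.2083,-0.3083,0,-0.1751,6' | python3 steer.py; python3 go.py 504.8 -195.9 90 -2.9
```

```text
t: 11.05
tcp_pos: [525.9, -18.3, 98.8]
tcp_rot: [-0.001, 0.089, 0.996, -0.0]
ft_force: [0.3, -0.3, -0.7]
width: 14.9
grip_force: 20.0
t 11.05 pos [525.9 -18.3  98.8] phi 2.964 tilt [-0.001  0.   ] shift [ -10.7 -178.6    8.8] turn -0.42 q6 -1.57 F [ 0.3 -0.3 -0.7] w 14.9 grip 20.0
```

```bash
sleep 0
echo '-0.005,-0.075,0,-0.035,6
-0.01,-0.15,0,-0.07,6
-0.015,-0.225,0,-0.105,6
-0.0178,-0.275,0.0067,-0.1337,6
-0.0178,-0.2977,0.0133,-0.1337,6' | python3 steer.py; echo '0,0,0,0,6' | python3 steer.py; python3 go.py 504.8 -195.9 30 -2.9
python3 - <<'E'
from h import *
a=bot.camera('scene')['color']
crop(a,215,110,355,240,4.5,'pics/f3.png')
E
```

```text
t: 11.68
tcp_pos: [504.3, -195.8, 90.7]
tcp_rot: [-0.0, -0.117, 0.993, 0.0]
ft_force: [0.6, -0.1, 0.5]
width: 14.8
grip_force: 20.0
t: 11.8
tcp_pos: [504.3, -194.4, 90.5]
tcp_rot: [-0.001, -0.117, 0.993, 0.001]
ft_force: [0.3, 0.1, 0.8]
width: 14.9
grip_force: 20.0
t 11.8 pos [ 504.3 -194.4   90.5] phi -2.906 tilt [-0.001  0.001] shift [-0.2 -1.6 60.5] turn -0.006 q6 -2.32 F [0.3 0.1 0.8] w 14.9 grip 20.0
```

View pics/f3.png

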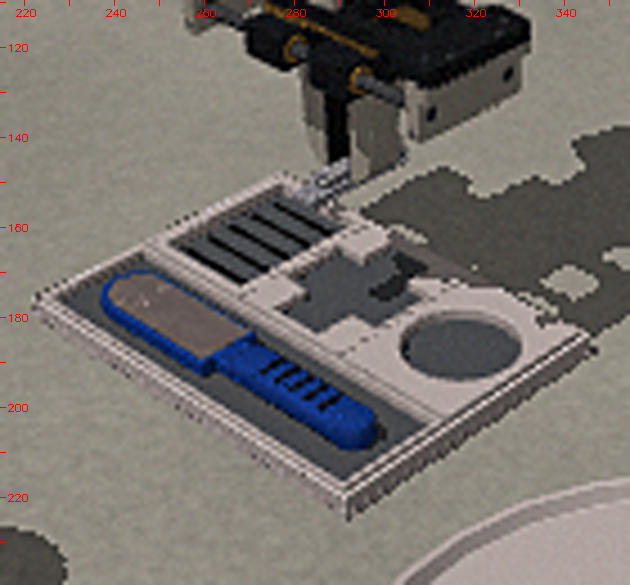

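The clipper is level over the cross (scene, around 285,152) and the fingers line up with the scoop. I'll lower it; contact should come at tip z of about 14.

Scaled: 73 mm / 600 = 0.1217, 70 mm / 600 = 0.1167.

```bash
echo '0,-0.0025,0.05,0,6
0,-0.0025,0.0917,0,6
0,-0.0025,0.11,0,6
0,-0.0025,0.1167,0,6
0,-0.0025,0.1217,0,6' | python3 steer.py; echo '0,0,0.0017,0,6
0,0,0.0033,0,6
0,0,0.0033,0,6' | python3 steer.py;echo '0,0,0.0012,0,6
0,0,0.0012,0,6' | python3 steer.py;python3 go.py 504.8 -195.9 14 -2.9
```

```text
t: 12.48
tcp_pos: [506.0, -195.9, 18.9]
tcp_rot: [0.001, -0.119, 0.993, -0.0]
ft_force: [-0.2, -0.4, -0.7]
width: 15.3
grip_force: 20.0
t: 12.85
tcp_pos: [505.4, -196.1, 16.5]
tcp_rot: [0.0, -0.119, 0.993, -0.0]
ft_force: [-0.2, -0.8, 0.0]
width: 14.6
grip_force: 20.0
t: 13.1
tcp_pos: [505.4, -196.1, 15.6]
tcp_rot: [0.0, -0.119, 0.993, -0.0]
ft_force: [-0.5, -0.7, -0.5]
width: 14.8
grip_force: 20.0
t 13.1 pos [ 505.4 -196.1   15.6] phi -2.903 tilt [ 0. -0.] shift [0.5 0.3 1.6] turn -0.003 q6 -2.32 F [-0.5 -0.7 -0.5] w 14.8 grip 20.0
```

Scaled: 0.7 mm / 600 = 0.0012.

```bash
echo '0,0,0.0012,0,6
0,0,0.0012,0,6' | python3 steer.py;echo '0,0,0.001,0,6
0,0,0.001,0,6' | python3 steer.py;echo '0,0,0.0008,0,6
0,0,0.0008,0,6' | python3 steer.py
```

```text
t: 13.35
tcp_pos: [505.3, -196.0, 14.8]
tcp_rot: [-0.0, -0.119, 0.993, -0.0]
ft_force: [0.4, -0.0, -0.2]
width: 14.3
grip_force: 20.0
t: 13.6
tcp_pos: [505.3, -196.0, 14.3]
tcp_rot: [-0.0, -0.119, 0.993, -0.0]
ft_force: [0.0, -0.3, -0.5]
width: 15.0
grip_force: 20.0
t: 13.85
tcp_pos: [505.4, -196.0, 14.2]
tcp_rot: [0.0, -0.119, 0.993, -0.0]
ft_force: [-2.1, 0.8, 4.4]
width: 14.6
grip_force: 20.0
```

Contact at 14.2, as predicted. I'll release, rise and head for the pumice.

Scaled: -0.3 mm / 600 = -0.0005.

```bash
echo '0,0,-0.0005,0,18
0,0,-0.0005,0,22
0,0,-0.0005,0,28
0,0,-0.0005,0,28' | python3 steer.py; echo '0,0,-0.0333,0,28
0,0,-0.1,0,28
0,0,-0.1417,0,50' | python3 steer.py; python3 go.py 486 267 100 2.38
python3 - <<'E'
from h import *
a=bot.camera('scene')['color']
crop(a,215,110,355,240,4.5,'pics/f4.png')
E
```

```text
t: 14.35
tcp_pos: [505.3, -196.0, 14.0]
tcp_rot: [-0.0, -0.119, 0.993, 0.0]
ft_force: [-0.4, 0.4, 0.2]
width: 27.8
grip_force: 0.0
t: 14.72
tcp_pos: [505.8, -196.3, 100.7]
tcp_rot: [0.001, -0.119, 0.993, -0.001]
ft_force: [0.3, 0.5, -0.4]
width: 34.0
grip_force: 0.0
t 14.72 pos [ 505.8 -196.3  100.7] phi -2.903 tilt [ 0.001 -0.001] shift [-9.010e+01  4.548e+02  3.000e-01] turn 1.0 q6 -2.32 F [ 0.3  0.5 -0.4] w 34.0 grip 0.0
```

View pics/f4.png

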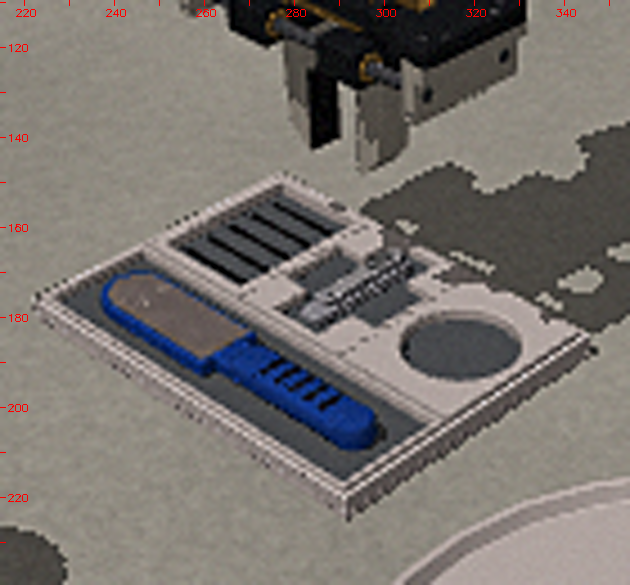

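The clipper lies flat in the cross (scene, around 293,173).

Scaled: 455 mm / 600 = 0.7583, -90 mm / 600 = -0.15, 1 rad / 3.1416 = 0.3183.

```bash
echo '-0.15,0.7583,0,0.3183,64
-0.15,0.7583,0,0.3183,64
-0.15,0.7583,0,0.3183,64
-0.15,0.7583,0,0.3183,64
-0.15,0.7583,0,0.3183,64' | python3 steer.py; python3 go.py 486 267 100 2.38
```

```text
t: 15.4
tcp_pos: [494.2, 87.2, 98.8]
tcp_rot: [0.0, 0.301, 0.954, -0.0]
ft_force: [0.5, -0.2, 0.1]
width: 63.9
grip_force: 0.0
t 15.4 pos [494.2  87.2  98.8] phi 2.53 tilt [ 0. -0.] shift [110.  142.5  -1.2] turn 0.15 q6 -0.94 F [ 0.5 -0.2  0.1] w 63.9 grip 0.0
```

Scaled: 142.5 mm / 600 = 0.2375, 110 mm / 600 = 0.1833, 0.15 rad / 3.1416 = 0.0477.

```bash
echo '0.1833,0.2375,0,0.0477,64
0.1833,0.2375,0,0.0477,64
0.1833,0.2375,0,0.0477,64
0.1833,0.2375,0,0.0477,64
0.1833,0.2375,0,0.0477,64' | python3 steer.py; python3 go.py 486 267 33 2.38
```

```text
t: 16.02
tcp_pos: [484.9, 264.9, 98.5]
tcp_rot: [-0.0, 0.369, 0.929, -0.001]
ft_force: [0.9, -0.3, -0.1]
width: 63.9
grip_force: 0.0
t 16.02 pos [484.9 264.9  98.5] phi 2.386 tilt [-0.001 -0.001] shift [ 0.7  2.4 65.5] turn 0.006 q6 -0.45 F [ 0.9 -0.3 -0.1] w 63.9 grip 0.0
```

The rows are not in the units I measure in: shifts go in shares of 600 mm and turns go in shares of pi rad. I convert before sending: 66.5 mm / 600 = 0.1108, 58 mm / 600 = 0.0967.

```bash
echo '0.0012,0.004,0.0583,0,64
0.0012,0.004,0.0967,0,64
0.0012,0.004,0.1108,0,64
0.0012,0.004,0.1108,0,64' | python3 steer.py; python3 go.py 486 267 32 2.38; echo '0,0,0,0,54
0,0,0,0,46
0,0,0,0,35
0,0,0,0,35
0,0,0,0,35' | python3 steer.py 15;  python3 go.py 486 267 32 2.38
```

```text
t: 16.52
tcp_pos: [486.6, 266.5, 32.5]
tcp_rot: [-0.0, 0.37, 0.929, -0.0]
ft_force: [0.6, 0.2, 0.4]
width: 64.3
grip_force: 0.0
t 16.52 pos [486.6 266.5  32.5] phi 2.384 tilt [-0.001 -0.   ] shift [ 0.8 -0.1  0.5] turn 0.004 q6 -0.45 F [0.6 0.2 0.4] w 64.3 grip 0.0
t: 17.15
tcp_pos: [486.8, 267.7, 33.2]
tcp_rot: [0.0, 0.369, 0.929, 0.0]
ft_force: [-1.0, -0.2, 5.1]
width: 44.0
grip_force: 14.9
t 17.15 pos [486.8 267.7  33.2] phi 2.385 tilt [0.001 0.   ] shift [ 0.2 -1.1  1.2] turn 0.005 q6 -0.45 F [-1.  -0.2  5.1] w 44.0 grip 14.9
```

Scaled: -68 mm / 600 = -0.1133, -40 mm / 600 = -0.0667.

```bash
echo '0,0,-0.025,0,35
0,0,-0.0667,0,35
0,0,-0.1133,0,35
0,0,-0.1133,0,35' | python3 steer.py 20; python3 go.py 523.8 -273.6 90 -2.9
```

```text
t: 17.65
tcp_pos: [487.8, 268.1, 103.1]
tcp_rot: [0.002, 0.369, 0.929, 0.002]
ft_force: [-0.0, -0.0, -1.0]
width: 43.6
grip_force: 19.9
t 17.65 pos [487.8 268.1 103.1] phi 2.385 tilt [0.005 0.002] shift [-397.9 -369.4   12.3] turn -0.998 q6 -0.45 F [-0. -0. -1.] w 43.6 grip 19.9
```

Scaled: -184 mm / 600 = -0.3067, -170 mm / 600 = -0.2833, -0.46 rad / 3.1416 = -0.1464.

```bash
echo '-0.06,-0.0567,0,-0.0286,35
-0.1217,-0.1133,0,-0.0573,35
-0.1833,-0.17,0,-0.0859,35
-0.245,-0.2267,0,-0.1146,35
-0.3067,-0.2833,0,-0.1464,35' | python3 steer.py; python3 go.py 523.8 -273.6 90 -2.9
```

```text
t: 18.27
tcp_pos: [503.0, 16.1, 99.9]
tcp_rot: [-0.001, 0.146, 0.989, -0.0]
ft_force: [0.8, -0.3, -1.2]
width: 43.7
grip_force: 19.9
t 18.27 pos [503.   16.1  99.9] phi 2.848 tilt [-0.001  0.   ] shift [-103.6 -271.3    9.8] turn -0.535 q6 -1.4 F [ 0.8 -0.3 -1.2] w 43.7 grip 19.9
```

Scaled: -225 mm / 600 = -0.375, -180 mm / 600 = -0.3, -0.45 rad / 3.1416 = -0.1432.

```bash
echo '-0.0283,-0.075,0,-0.0286,35
-0.0567,-0.15,0,-0.0573,35
-0.085,-0.225,0,-0.0859,35
-0.1133,-0.3,0,-0.1146,35
-0.1417,-0.375,0.0083,-0.1432,35' | python3 steer.py; python3 go.py 523.8 -273.6 90 -2.9
```

```text
t: 18.9
tcp_pos: [518.8, -223.8, 95.0]
tcp_rot: [-0.0, -0.078, 0.997, 0.0]
ft_force: [0.8, 0.6, -0.6]
width: 43.6
grip_force: 19.9
t 18.9 pos [ 518.8 -223.8   95. ] phi -2.985 tilt [-0.001  0.   ] shift [  2.9 -49.9   5. ] turn -0.085 q6 -2.27 F [ 0.8  0.6 -0.6] w 43.6 grip 19.9
```

Scaled: -50 mm / 600 = -0.0833, 40 mm / 600 = 0.0667, -0.085 rad / 3.1416 = -0.0271.

```bash
echo '0.0033,-0.05,0,-0.0271,35
0.0048,-0.0833,0.0067,-0.0271,35
0.0048,-0.0833,0.0333,-0.0271,35
0.0048,-0.0833,0.0667,-0.0271,35
0.0048,-0.0833,0.0667,-0.0271,35' | python3 steer.py; python3 go.py 523.8 -273.6 21 -2.9
```

```text
t: 19.52
tcp_pos: [522.5, -269.8, 53.1]
tcp_rot: [-0.002, -0.119, 0.993, 0.002]
ft_force: [1.1, -0.0, -0.1]
width: 44.2
grip_force: 19.9
t 19.52 pos [ 522.5 -269.8   53.1] phi -2.903 tilt [-0.005  0.003] shift [-0.5 -4.1 32.1] turn -0.003 q6 -2.42 F [ 1.1 -0.  -0.1] w 44.2 grip 19.9
```

Scaled: 25 mm / 600 = 0.0417, 20 mm / 600 = 0.0333.

```bash
echo '0,-0.005,0.0167,0,35
0,-0.005,0.0333,0,35
0,-0.005,0.0417,0,35
0,-0.005,0.0417,0,35' | python3 steer.py; python3 go.py 523.8 -273.6 20.6 -2.9
```

```text
t: 20.02
tcp_pos: [524.5, -275.0, 30.2]
tcp_rot: [-0.0, -0.119, 0.993, 0.0]
ft_force: [0.4, -0.7, 0.5]
width: 43.6
grip_force: 19.9
t 20.02 pos [ 524.5 -275.    30.2] phi -2.903 tilt [-0.001  0.   ] shift [0.3 1.5 9.6] turn -0.003 q6 -2.42 F [ 0.4 -0.7  0.5] w 43.6 grip 19.9
```

Scaled: 7.5 mm / 600 = 0.0125, 6 mm / 600 = 0.01.

```bash
echo '0,0.0023,0.005,0,35
0,0.0023,0.01,0,35
0,0.0023,0.0125,0,35
0,0.0023,0.0125,0,35' | python3 steer.py; echo '0,0,0.0012,0,35
0,0,0.0012,0,35' | python3 steer.py;echo '0,0,0.001,0,35
0,0,0.001,0,35' | python3 steer.py;echo '0,0,0.0008,0,35
0,0,0.0008,0,35' | python3 steer.py
```

```text
t: 20.52
tcp_pos: [524.3, -273.9, 23.0]
tcp_rot: [-0.0, -0.119, 0.993, -0.0]
ft_force: [-0.5, -0.9, -0.6]
width: 44.1
grip_force: 19.9
t: 20.78
tcp_pos: [524.4, -273.9, 22.5]
tcp_rot: [0.0, -0.119, 0.993, -0.0]
ft_force: [-0.2, 0.7, -1.8]
width: 43.7
grip_force: 19.9
t: 21.02
tcp_pos: [524.3, -273.9, 21.8]
tcp_rot: [-0.0, -0.119, 0.993, -0.0]
ft_force: [-0.1, 0.6, 0.2]
width: 43.8
grip_force: 19.9
t: 21.28
tcp_pos: [524.3, -273.8, 21.3]
tcp_rot: [-0.0, -0.119, 0.993, -0.0]
ft_force: [-0.3, 0.1, -0.5]
width: 44.0
grip_force: 19.9
```

Scaled: 0.6 mm / 600 = 0.001.

```bash
echo '0,0,0.001,0,35
0,0,0.001,0,35' | python3 steer.py;echo '0,0,0.0008,0,35
0,0,0.0008,0,35' | python3 steer.py | sed -n '2p;4p'; echo '0,0,0.0007,0,35
0,0,0.0007,0,35' | python3 steer.py| sed -n '2p;4p'
```

```text
t: 21.52
tcp_pos: [524.4, -273.9, 20.8]
tcp_rot: [0.0, -0.119, 0.993, -0.0]
ft_force: [0.2, 0.1, 0.8]
width: 44.0
grip_force: 19.9
tcp_pos: [524.4, -273.9, 20.8]
ft_force: [-2.0, 0.9, 4.9]
tcp_pos: [524.4, -273.9, 20.8]
ft_force: [-2.3, 2.0, 7.7]
```

Contact at 20.8. I'll release and go for the jar.

Scaled: -0.5 mm / 600 = -0.0008.

```bash
echo '0,0,-0.0008,0,47
0,0,-0.0008,0,50
0,0,-0.0008,0,56
0,0,-0.0008,0,56' | python3 steer.py; echo '0,0,-0.0333,0,56
0,0,-0.1,0,56
0,0,-0.1583,0,56' | python3 steer.py; python3 go.py 629 135.5 115 1.27
```

```text
t: 22.52
tcp_pos: [524.3, -273.8, 20.1]
tcp_rot: [-0.0, -0.119, 0.993, 0.0]
ft_force: [-1.0, 0.2, 0.2]
width: 55.5
grip_force: 0.0
t: 22.9
tcp_pos: [524.3, -273.8, 116.4]
tcp_rot: [-0.0, -0.119, 0.993, -0.0]
ft_force: [1.0, -0.5, -0.3]
width: 56.0
grip_force: 0.0
t 22.9 pos [ 524.3 -273.8  116.4] phi -2.903 tilt [-0. -0.] shift [-198.4  373.     1.3] turn 2.11 q6 -2.42 F [ 1.  -0.5 -0.3] w 56.0 grip 0.0
```

Scaled: 373 mm / 600 = 0.6217, -198 mm / 600 = -0.33, 2.11 rad / 3.1416 = 0.6716.

```bash
echo '-0.33,0.6217,0,0.6716,64
-0.33,0.6217,0,0.6716,64
-0.33,0.6217,0,0.6716,64
-0.33,0.6217,0,0.6716,64
-0.33,0.6217,0,0.6716,64' | python3 steer.py; python3 go.py 629 135.5 115 1.27
```

```text
t: 23.52
tcp_pos: [597.4, 10.9, 115.3]
tcp_rot: [0.0, 0.316, 0.949, -0.0]
ft_force: [0.5, -0.6, -0.4]
width: 64.0
grip_force: 0.0
t 23.52 pos [597.4  10.9 115.3] phi 2.498 tilt [ 0. -0.] shift [ 49.5 118.6   0.3] turn 1.228 q6 -1.04 F [ 0.5 -0.6 -0.4] w 64.0 grip 0.0
```

Scaled: 118.6 mm / 600 = 0.1977, 49.5 mm / 600 = 0.0825, 1.228 rad / 3.1416 = 0.3909.

```bash
echo '0.0825,0.1977,0,0.3909,64
0.0825,0.1977,0,0.3909,64
0.0825,0.1977,0,0.3909,64
0.0825,0.1977,0,0.3909,64
0.0825,0.1977,0,0.3909,64' | python3 steer.py; python3 go.py 629 135.5 115 1.27;  python3 - <<'E'
from h import *
a=bot.camera('scene')['color']
crop(a,215,110,475,340,2.6,'pics/f5.png')
E
```

```text
t: 24.15
tcp_pos: [627.8, 134.4, 115.0]
tcp_rot: [-0.0, 0.705, 0.709, -0.0]
ft_force: [0.3, -0.7, 0.4]
width: 63.7
grip_force: 0.0
t 24.15 pos [627.8 134.4 115. ] phi 1.576 tilt [-0. -0.] shift [ 1.1  1.2 -0. ] turn 0.306 q6 0.09 F [ 0.3 -0.7  0.4] w 63.7 grip 0.0
```

View pics/f5.png

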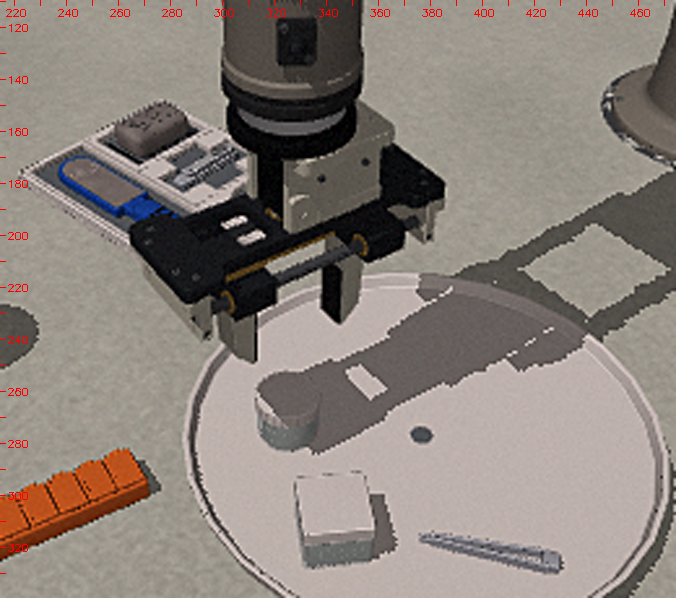

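The pumice sits in its dish (scene, around 270,158), and the jar is untouched under the gripper. I'll finish the turn and descend.

Scaled: 30 mm / 600 = 0.05, 15 mm / 600 = 0.025, 0.306 rad / 3.1416 = 0.0974.

```bash
echo '0.0018,0.002,0,0.0974,64
0.0018,0.002,0.025,0.0974,64
0.0018,0.002,0.05,0.0974,64
0.0018,0.002,0.05,0.0974,64' | python3 steer.py; python3 go.py 629 135.5 37 1.27
```

```text
t: 24.7
tcp_pos: [628.1, 134.8, 83.6]
tcp_rot: [-0.001, 0.802, 0.597, -0.001]
ft_force: [0.4, -0.3, 0.1]
width: 63.9
grip_force: 0.0
t 24.7 pos [628.1 134.8  83.6] phi 1.279 tilt [-0.003 -0.   ] shift [ 1.   0.8 46.6] turn 0.009 q6 0.38 F [ 0.4 -0.3  0.1] w 63.9 grip 0.0
```

Scaled: 46.5 mm / 600 = 0.0775, 40 mm / 600 = 0.0667.

```bash
echo '0.0017,0.0013,0.0417,0,64
0.0017,0.0013,0.0667,0,64
0.0017,0.0013,0.0775,0,64
0.0017,0.0013,0.0775,0,64' | python3 steer.py; python3 go.py 629 135.5 37 1.27; echo '0,0,0,0,56
0,0,0,0,49
0,0,0,0,38
0,0,0,0,38
0,0,0,0,38' | python3 steer.py 18;  python3 go.py 629 135.5 37 1.27
```

```text
t: 25.2
tcp_pos: [630.2, 135.7, 38.6]
tcp_rot: [-0.0, 0.803, 0.596, -0.0]
ft_force: [0.2, 0.5, 0.4]
width: 63.8
grip_force: 0.0
t 25.2 pos [630.2 135.7  38.6] phi 1.276 tilt [-0. -0.] shift [-0.5 -1.1  1.6] turn 0.006 q6 0.39 F [0.2 0.5 0.4] w 63.8 grip 0.0
t: 25.82
tcp_pos: [630.4, 135.7, 39.3]
tcp_rot: [0.0, 0.803, 0.596, 0.0]
ft_force: [-1.0, 0.2, 3.5]
width: 45.5
grip_force: 18.0
t 25.82 pos [630.4 135.7  39.3] phi 1.276 tilt [ 0.001 -0.   ] shift [-0.6 -1.3  2.3] turn 0.006 q6 0.39 F [-1.   0.2  3.5] w 45.5 grip 18.0
```

Scaled: -65 mm / 600 = -0.1083, -35 mm / 600 = -0.0583.

```bash
echo '0,0,-0.02,0,38
0,0,-0.0583,0,38
0,0,-0.1083,0,38
0,0,-0.1083,0,38' | python3 steer.py 25; python3 go.py 485.7 -118.2 95 1.27
```

```text
t: 26.32
tcp_pos: [631.9, 135.9, 106.7]
tcp_rot: [0.001, 0.803, 0.596, 0.002]
ft_force: [0.1, -0.5, -0.1]
width: 44.8
grip_force: 25.0
t 26.32 pos [631.9 135.9 106.7] phi 1.276 tilt [0.006 0.   ] shift [-285.6  -66.1   10.8] turn 0.006 q6 0.39 F [ 0.1 -0.5 -0.1] w 44.8 grip 25.0
```

Scaled: -200 mm / 600 = -0.3333, -160 mm / 600 = -0.2667.

```bash
echo '-0.0667,-0.015,0,0,38
-0.1333,-0.03,0,0,38
-0.2,-0.045,0,0,38
-0.2667,-0.06,0,0,38
-0.3333,-0.0767,0,0,38' | python3 steer.py; echo '-0.0667,-0.0167,0.005,0,38
-0.12,-0.0283,0.01,0,38
-0.14,-0.0333,0.0167,0,38
-0.14,-0.0333,0.0417,0,38
-0.14,-0.0333,0.0417,0,38' | python3 steer.py; python3 go.py 485.7 -118.2 35 1.27
```

```text
t: 26.95
tcp_pos: [526.7, -43.2, 102.9]
tcp_rot: [-0.0, 0.803, 0.596, -0.001]
ft_force: [0.5, 0.8, -1.5]
width: 45.1
grip_force: 25.0
t: 27.58
tcp_pos: [483.8, -115.6, 77.1]
tcp_rot: [-0.001, 0.803, 0.596, -0.001]
ft_force: [-1.2, 0.1, -0.7]
width: 45.2
grip_force: 25.0
t 27.57 pos [ 483.8 -115.6   77.1] phi 1.276 tilt [-0.003  0.001] shift [-1.9  2.7 42.1] turn 0.006 q6 -0.09 F [-1.2  0.1 -0.7] w 45.2 grip 25.0
```

Scaled: 38 mm / 600 = 0.0633, 30 mm / 600 = 0.05.

```bash
echo '-0.0025,0.0033,0.025,0,38
-0.0025,0.0033,0.05,0,38
-0.0025,0.0033,0.0633,0,38
-0.0025,0.0033,0.0633,0,38' | python3 steer.py; python3 go.py 485.7 -118.2 27 1.27
```

```text
t: 28.08
tcp_pos: [485.5, -118.5, 39.9]
tcp_rot: [-0.001, 0.803, 0.596, -0.0]
ft_force: [0.0, -0.4, -0.6]
width: 45.3
grip_force: 25.0
t 28.07 pos [ 485.5 -118.5   39.9] phi 1.276 tilt [-0.002  0.001] shift [ 0.4  0.1 12.9] turn 0.006 q6 -0.1 F [ 0.  -0.4 -0.6] w 45.3 grip 25.0
```

Scaled: 10.5 mm / 600 = 0.0175, 8 mm / 600 = 0.0133.

```bash
echo '0,0,0.0067,0,38
0,0,0.0133,0,38
0,0,0.0175,0,38
0,0,0.0175,0,38' | python3 steer.py|sed -n '2p;4p'; echo '0,0,0.0013,0,38
0,0,0.0013,0,38' | python3 steer.py|sed -n '2p;4p';echo '0,0,0.001,0,38
0,0,0.001,0,38' | python3 steer.py|sed -n '2p;4p';echo '0,0,0.0008,0,38
0,0,0.0008,0,38' | python3 steer.py|sed -n '2p;4p'
```

```text
tcp_pos: [485.9, -118.8, 30.2]
ft_force: [-0.1, 0.1, -0.4]
tcp_pos: [486.0, -118.8, 29.6]
ft_force: [0.0, -0.7, -0.7]
tcp_pos: [486.0, -118.8, 28.9]
ft_force: [-0.6, -0.4, -0.3]
tcp_pos: [485.9, -118.8, 28.4]
ft_force: [-0.4, -0.5, -1.8]
```

Scaled: 0.7 mm / 600 = 0.0012.

```bash
echo '0,0,0.0012,0,38
0,0,0.0012,0,38' | python3 steer.py|sed -n '2p;4p'; echo '0,0,0.0008,0,38
0,0,0.0008,0,38' | python3 steer.py|sed -n '2p;4p';echo '0,0,0.0008,0,38
0,0,0.0008,0,38' | python3 steer.py|sed -n '2p;4p'
```

```text
tcp_pos: [485.9, -118.8, 27.7]
ft_force: [-0.3, -0.1, -1.5]
tcp_pos: [486.0, -118.8, 27.2]
ft_force: [-0.9, -0.8, -1.8]
tcp_pos: [486.0, -118.9, 26.8]
ft_force: [-0.5, -0.0, 0.3]
```

Scaled: 0.5 mm / 600 = 0.0008.

```bash
echo '0,0,0.0008,0,38
0,0,0.0008,0,38' | python3 steer.py|sed -n '2p;4p'
```

```text
tcp_pos: [486.0, -118.9, 26.8]
ft_force: [-1.2, 1.0, 7.0]
```

The jar is on the floor. I'll release it, back off upwards and take a final look.

Scaled: -0.3 mm / 600 = -0.0005.

```bash
echo '0,0,-0.0005,0,48
0,0,-0.0005,0,52
0,0,-0.0005,0,60
0,0,-0.0005,0,60' | python3 steer.py; echo '0,0,-0.0333,0,60
0,0,-0.1,0,60
0,0,-0.1833,0,60
0,0,-0.2667,0,60' | python3 steer.py; echo '-0.25,-0.1667,0,0,60
-0.25,-0.1667,0,0,60
-0.25,-0.1667,0,0,60
-0.25,-0.1667,0,0,60' | python3 steer.py
python3 - <<'E'
from h import *
a=bot.camera('scene')['color']
crop(a,215,110,475,340,2.6,'pics/f6.png')
E
```

```text
t: 30.82
tcp_pos: [486.0, -118.8, 26.4]
tcp_rot: [-0.0, 0.803, 0.596, -0.0]
ft_force: [0.1, 0.5, -0.6]
width: 59.8
grip_force: 0.0
t: 31.32
tcp_pos: [485.7, -118.7, 187.9]
tcp_rot: [-0.0, 0.803, 0.595, -0.0]
ft_force: [1.0, -0.5, 0.0]
width: 59.9
grip_force: 0.0
t: 31.82
tcp_pos: [344.4, -235.1, 186.7]
tcp_rot: [0.0, 0.805, 0.593, -0.0]
ft_force: [-0.1, 0.5, 1.2]
width: 59.9
grip_force: 0.0
```

View pics/f6.png

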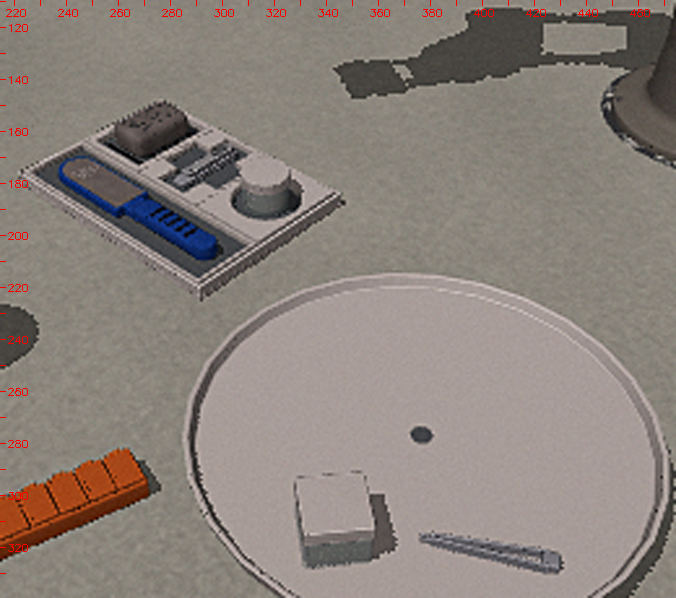

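All four are in their compartments: the file around (262,180), the clipper (294,174), the pumice (272,158), and the jar upright in its well (316,181). The tweezers and square jar haven't moved.

```bash
python3 -c "
from rig import bot
print(bot.sign_off())"
```

```text
the job is handed in; nothing more can be done
None
```

The foot file, nail clipper, pumice stone and round jar were set down in their own compartments of the organiser tray. The tweezers and square jar stayed untouched on the lazy Susan, and I handed the job in at about 32 s; no verdict came back.

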